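Latch the stirrer stand and thread its shaft

ROBOT

A 6-joint arm with a two-finger parallel gripper is mounted at the origin on the work surface. World frame = base frame: x ahead of the robot, y to its left, z up, the work surface at z = 0. Lengths are in m, angles in rad, forces in N, time in s.
With the tool pointing down it reaches from about 0.35 to 0.975 m from the base axis. Payload 4.9 kg.
Tool frame: the origin (TCP) lies at the very end of the fingers, on their centre line; the grasp point (between the pads) lies 19 mm behind it (manip.hold_point_z is the distance from the TCP to the grasp point, in m); z points along the fingers, x is the direction in which the jaws open and shut, and the axes are right-handed (so a half turn about z gives the same grasp; the last joint's range is limited). The gripper opens to 85 mm and grips with 20 to 120 N. Pads are 22 mm wide; open, the fingers measure 114 mm over their backs; the gripper's body (76 mm by 85 mm) begins 54 mm behind the grasp point. The pads swing forward as they close: fully open they stand 13 mm farther back than shut.
Start: joints at [1.159, 0.053, 1.613, -0, 1.476, -0.119], TCP at [0.18, 0.598, 0.231] pointing down, gripper open.
Joint ranges: [-3.01, 3.01], [-1.01, 2.22], [0.06, 2.58], [-1.02, 4.17], [0.09, 2.62], [-3.14, 3.14]. Speed limits (rad/s): [2.57, 2.57, 3.14, 3.14, 3.14, 3.14].

INTERFACE

Orientations are given as a unit quaternion [w, x, y, z].
In Python, from plant import manip gives the robot as it stands.
- The arm moves only by the shell command python3 -m handwheel 'ROWS' [OPENING]. ROWS is JSON, a list of rows, each an object of numbers: "dx", "dy", "dz": the shift along the tool's x, y, z in m; "ax", "ay", "az": the turn, a rotation vector about the tool's x, y, z in rad. In form: [{"dx": .., "dy": .., "dz": .., "ax": .., "ay": .., "az": ..}, ...]. A call has 1 to 5 rows; each row is the pose to reach, as a shift and turn from the pose commanded when the call began, along the tool's axes at that moment; what a row does not reach only later rows make up. A row lasts 1/8 s, in which the tool goes at most 62.5 mm and 10.7 degrees, less where a joint would pass 70% of its speed; a pose out of reach is approached as far as the arm can. A call with a gripper value outside its range is refused whole. OPENING is the closure in counts, from 0 (fully open) to 255 (shut), set as the call begins (- or left out, the last holds). The fingers move at their own pace and stop on an object; the grip force is fixed at half the most. Time passes only in rows, so rows that repeat a pose let the fingers close. It gives the time, the measured TCP pose, the force and the opening at its end, in the units of the state.
- manip.state(): the state, without advancing time (a new reading comes with each control period).
- manip.grab_frame(name): name is "scene" or "top" or "wrist"; returns a dict with "image" (400x640x3 uint8, blue, green, red), "z_map" (400x640 float32, m along the optical axis (not along the pixel's ray), 0 where there is no reading), "K" (3x3 intrinsics, pixels), "k1" (the pictures are not rectified: a ray, as slopes to the right and down, at radius r is drawn at 1 + k1 r^2 times it, then the intrinsics apply), "xyz" and "rotation" of the camera in the world. Camera axes: x right, y up, looking along -z (the intrinsics and any distortion apply to the point x, -y, -z); pixel columns grow to the right and rows downward; lengths in m; the calibration is good to about 2 mm. A picture is of the moment at which its call begins.
- manip.job_done(): hands the job in, once; it reports no verdict.
The state is a dict: "time": time; "joint_pos": joint angles; "joint_vel": joint speeds; "joint_efforts": joint torques, N m; "tool_pos": TCP position; "tool_rot": TCP orientation; "contact_force": force on the tool from outside, world axes, zero at the start; "ft_torque": the same for the moment, N m; "gripper_width": opening from 0.0 (shut) to 1.0 (fully open).
Only numpy, scipy, OpenCV 4.12 (cv2) and the standard library are available. Lean on these libraries where they do the work, as an engineer would, in place of code of your own. Each camera call takes 0.05 s, during which the arm holds its last target.

TASK

Press the blue lid of the stirrer stand shut, then turn its red turnbutton fully across so that it lies over the lid's edge. Then take the stirrer shaft out of its holder by its black hub, thread it straight down through the lid's brass bushing and on through the lower brass bushing, and finish while still holding it there upright, with its tip showing in the gap well below the lower shelf, its foot clear of the base and its hub clear of the lid, so that a colleague can fit the paddle. Leave the culture dishes, the reagent bottle and the beaker undisturbed.

Things in the scene. Friction and masses are not known exactly. Their poses are not given: they have to be found in the camera images.
- stand: Stirrer stand, fixed; place and yaw vary. Grey base 130 (x) x 230 (y) x 10 mm; white side walls 27 mm thick, 110 mm along x, at y = -91.5 (top z = 123) and +91.5 mm (top 118); between them a shelf, z = 60 to 70 mm, with a brass flange 40 x 40 mm up to 78 mm. Blue lid on top, open towards +x and -x. Origin: centre of the underside, z up. The tip ends in the gap z = 10 (base) to 60 mm (shelf).
- lid (a joint): Blue lid's angle, rad: 0 = shut (level, at a stop), grows as the free edge rises; starts 0.25 to 0.6. Hinge line along the stand's x at stand y = +76, z = 115 mm. Lid 110 (x) x 148 (y) x 10 mm, when shut its free edge is at stand y = -74 mm and its top at z = 125 mm. Stiff hinge, stays where left; 2 to 4 N down near the free edge shuts it.
- lid_press (a point): Point on the lid's top face near its free edge where to press: 127 mm from the hinge line, midway along it; moves with the lid. Shut: stand (0, -51, 125) mm.
- upper_bush (a point): Centre of the mouth of the lid's brass bushing (flange 40 x 40 mm standing 8 mm above the lid). Bore 16 mm with a 3 mm chamfer, 8 mm deep, opening to 23 mm in the lid below. Shut: stand (0, 0, 133) mm, exactly above lower_bush, bores vertical.
- lower_bush (a point): Centre of the mouth of the lower brass bushing, stand (0, 0, 78) mm. Bore 16 mm with a 3 mm chamfer, 8 mm deep, opening to 23 mm through the shelf below; shelf underside at z = 60 mm.
- latch (a joint): Red turnbutton's angle about a vertical axis, rad: 0 = bar along the stand's +x, beside the lid; grows counterclockwise seen from above, to a stop at 1.57 = bar along the stand's +y, over the lid's free edge. Starts at 0 to 0.35; stays where left (friction about 0.04 N m).
- latch_grip (a point): On the turnbutton's axis at the height to pinch it, stand (0, -91.5, 152) mm. The upright red fin is 10 mm thick, 34 mm long (along the bar, centred on the axis), z = 136 to 162 mm; the bar below it is 14 mm wide, 8 mm high, and reaches 36 mm from the axis one way, 16 mm the other. The point's x axis points along the long end.
- holder: White block holder, fixed to the bench, 64 x 64 mm, 40 mm high, with one upright 14 mm hole whose floor is 10 mm above the bench; the shaft stands in it. It may swap places with the dishes. Origin: centre of the underside.
- shaft: Stirrer shaft, loose, about 150 g, standing upright in the holder: steel rod 12 mm in diameter and 120 mm long, its foot tapered to 9 mm over the last 4 mm, and above it a black round hub 24 mm in diameter and 40 mm long with an orange band. Origin: centre of the foot; z runs up the shaft to the hub.
- shaft_tip (a point): Centre of the shaft's foot (same point as the shaft's origin).
- shaft_hub (a point): Middle of the black hub, on the shaft's axis, 140 mm above the foot; grip here.
- dishes: Bystander: stack of three small culture dishes, 63 mm in diameter, 42 mm high, loose. Origin: centre of the underside.
- reagent: Bystander: amber reagent bottle with white cap, 52 mm in diameter, 110 mm high, loose. Origin: centre of the underside.
- beaker: Bystander: glass beaker, 66 mm in diameter at the rim, 85 mm high, loose. Origin: centre of the underside.
Mind the look-alikes: they are no part of the job. There is more than one size of the shaft; the job needs the smaller.

How it is judged:
By the outcome, as a careful person would: the job done as asked, in the order asked, and still so for the second after the job is handed in, while the arm keeps its last pose, push and grip.
It also fails if it takes over 64 s, if anything falls off the work surface, if the arm or the gripper's body presses on something with over 40 N, if the wrist force passes 120 N, or if a joint passes its speed limit or range.

## Working session

There is one attempt and no reset: what is moved stays moved. The work goes in short steps, Python scripts to look and compute and a shell command to move; the robot and the scene stay as the last step left them, time stands still between calls to the robot, and variables do not carry over. Pictures are saved under pics/ and viewed, and the job is handed in when it is done.

```bash
ls; mkdir -p pics; cat > h.py <<'E'
import numpy as np, cv2
from plant import manip
def grab(n):
    f=manip.grab_frame(n); np.savez('last_%s.npz'%n,**{k:np.array(v) for k,v in f.items()}); return f
def load(n): 
    return dict(np.load('last_%s.npz'%n))
def pix2w(f,u,v,z=None,depth=None):
    # z: world plane height ; else depth map
    K=np.array(f['K']);k1=float(f['k1'])
    R=np.array(f['rotation']);
    if R.size==4:
        from scipy.spatial.transform import Rotation as Ro
        R=Ro.from_quat(np.roll(R,-1)).as_matrix()
    t=np.array(f['xyz'])
    xd=(u-K[0,2])/K[0,0]; yd=(v-K[1,2])/K[1,1]
    x,y=xd,yd
    for _ in range(20):
        s=1+k1*(x*x+y*y); x,y=xd/s,yd/s
    d=R@np.array([x,-y,-1.0])
    if z is not None: return t+d*(z-t[2])/d[2]
    if depth is None: depth=float(f['z_map'][int(round(v)),int(round(u))])
    return t+d*depth
def w2pix(f,p):
    K=np.array(f['K']);k1=float(f['k1']);R=np.array(f['rotation'])
    if R.size==4:
        from scipy.spatial.transform import Rotation as Ro
        R=Ro.from_quat(np.roll(R,-1)).as_matrix()
    c=R.T@(np.array(p)-np.array(f['xyz'])); x=c[0]/-c[2]; y=-c[1]/-c[2]
    s=1+k1*(x*x+y*y); return K[0,0]*x*s+K[0,2],K[1,1]*y*s+K[1,2]
E
python3 - <<'E'
from h import *
print(manip.state())
for n in('scene','top','wrist'):
    f=grab(n); cv2.imwrite('pics/a_%s.png'%n,f['image']); print(n,f['K'],f['k1'],f['xyz'],f['rotation'])
E
```

```text
pics
{'time': 0.0, 'joint_pos': array([ 1.15900627e+00,  5.33745886e-02,  1.61428659e+00, -3.59959927e-05,
        1.47601654e+00, -1.19017507e-01]), 'joint_vel': array([ 0.00076049,  0.00022086, -0.0007934 ,  0.0002742 ,  0.00084809,
        0.00024557]), 'joint_efforts': array([ 3.28719514e-03, -3.93671072e+01, -3.70189655e+01,  1.37516322e-04,
        6.72414477e-03, -1.68649755e-06]), 'tool_pos': array([0.18014742, 0.59782111, 0.23005646]), 'tool_rot': array([ 5.33555945e-04,  8.02683999e-01,  5.96403647e-01, -8.95830756e-04]), 'contact_force': array([-0.15629497, -0.85946639, -0.09372991]), 'ft_torque': array([0.03417422, 0.06776788, 0.03679564]), 'gripper_width': 0.9999585485269387}
scene [[395.4662636    0.         312.6988187 ]
 [  0.         395.4662636  202.82402855]
 [  0.           0.           1.        ]] -0.015866645665744306 [ 1.06826782 -0.00320899  0.92934275] [0.67010963 0.19752029 0.20308444 0.68607254]
top [[474.42293048   0.         322.66123813]
 [  0.         474.42293048 201.96995078]
 [  0.           0.           1.        ]] 0.01633189097626384 [ 0.36163767 -0.01035289  1.37329202] [-0.6975218  -0.054975    0.05332844  0.71245854]
wrist [[292.48399097   0.         319.05933651]
 [  0.         292.48399097 199.67642033]
 [  0.           0.           1.        ]] -0.008743294904651476 [0.10885779 0.61988178 0.37291095] [ 0.79369233 -0.12024838 -0.08723883  0.58990016]
```

View pics/a_scene.png

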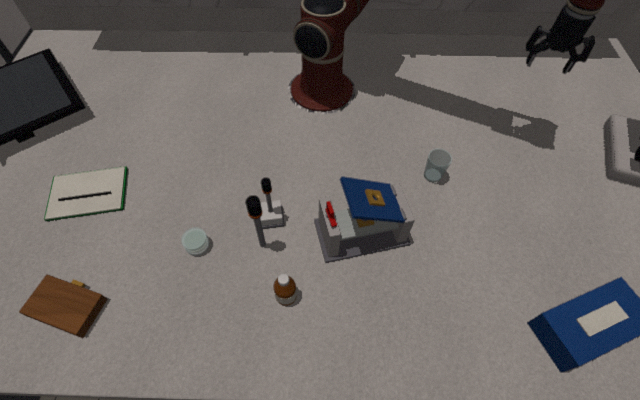

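View pics/a_top.png

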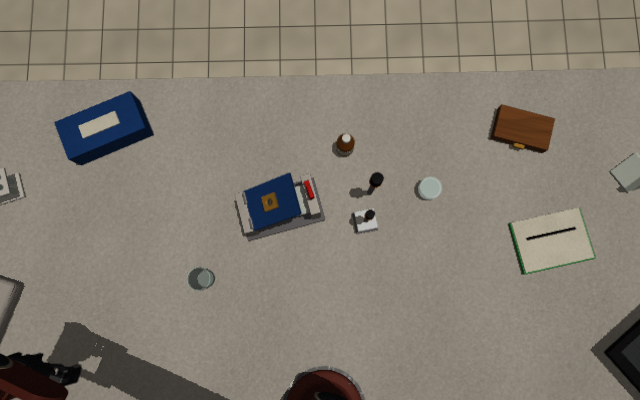

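View pics/a_wrist.png

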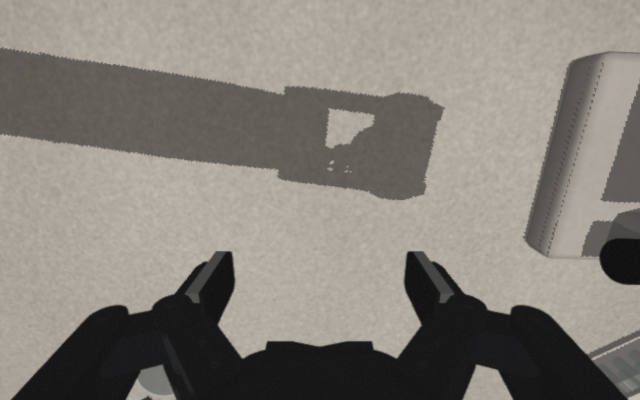

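```bash
python3 - <<'E'
from h import *
f=load('top'); cv2.imwrite('pics/b_top.png',cv2.resize(f['image'][120:300,180:450],None,fx=2.9,fy=2.9,interpolation=cv2.INTER_CUBIC))
f=load('scene'); cv2.imwrite('pics/b_scene.png',cv2.resize(f['image'][140:310,170:440],None,fx=2.9,fy=2.9,interpolation=cv2.INTER_CUBIC))
E
```

```text
(no output)
```

View pics/b_top.png

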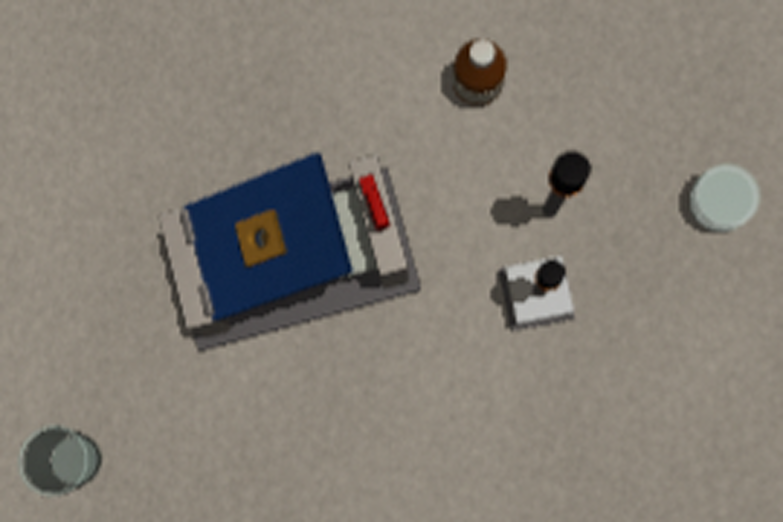

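View pics/b_scene.png

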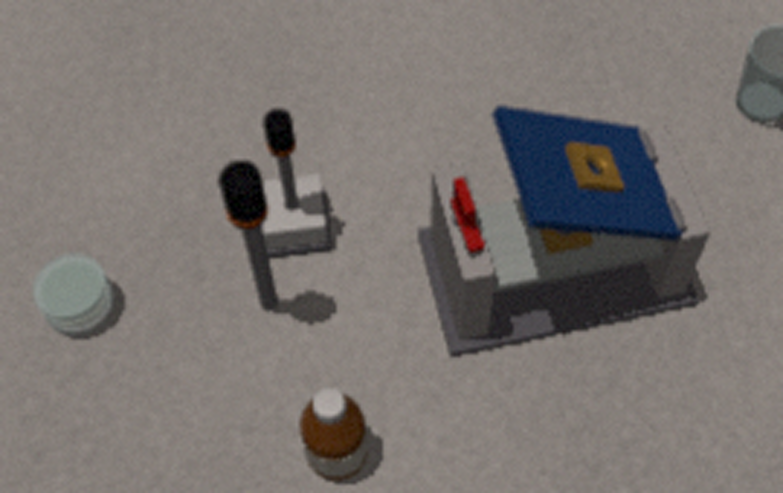

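```bash
cat >> h.py <<'E'
def cloud(f):
    K=np.array(f['K']);k1=float(f['k1'])
    from scipy.spatial.transform import Rotation as Ro
    R=np.array(f['rotation'])
    if R.size==4: R=Ro.from_quat(np.roll(R,-1)).as_matrix()
    v,u=np.mgrid[0:400,0:640]; xd=(u-K[0,2])/K[0,0]; yd=(v-K[1,2])/K[1,1]; x,y=xd,yd
    for _ in range(20):
        s=1+k1*(x*x+y*y); x,y=xd/s,yd/s
    d=np.stack([x,-y,-np.ones_like(x)],-1)@R.T
    return np.array(f['xyz'])+d*f['z_map'][...,None]
E
python3 - <<'E'
from h import *
for n in('top','scene'):
    f=load(n); P=cloud(f); im=f['image'].astype(int)
    print(n,'table z',np.median(P[...,2][(f['z_map']>0)]))
    hsv=cv2.cvtColor(f['image'],cv2.COLOR_BGR2HSV)
    roi=(P[...,0]>0.2)&(P[...,0]<.75)&(np.abs(P[...,1])<.35)
    def rep(nm,m):
        p=P[m&roi]; 
        if len(p)==0: print(nm,0);return
        r=cv2.minAreaRect((p[:,:2]*1000).astype(np.float32)); print(nm,len(p),'ctr',np.round(r[0],1),np.round(r[1],1),round(r[2],1),'zmed',np.round(np.percentile(p[:,2],[5,50,95]),4))
    H,S,V=hsv[...,0],hsv[...,1],hsv[...,2]
    for lo,hi in((.005,.014),(.112,.121),(.1195,.127),(.035,.045),(.15,.2)):
        rep('white z%g'%lo,(S<90)&(P[...,2]>lo)&(P[...,2]<hi))
    rep('blue',(H>100)&(H<130)&(S>120)); rep('red',((H<8)|(H>172))&(S>150))
    rep('brass',(H>12)&(H<28)&(S>130)&(P[...,2]>.1))
    rep('blk',(V<45)&(P[...,2]>.13))
E
```

```text
top table z 0.0006370912231981052
white z0.005 4358 ctr [475.1  -0. ] [700.  549.8] 90.0 zmed [0.0051 0.0063 0.0118]
white z0.112 302 ctr [596.2  51.2] [165. 370.] 24.9 zmed [0.1131 0.1182 0.1207]
white z0.1195 437 ctr [556.9 112.5] [110.  209.2] 14.3 zmed [0.1199 0.1231 0.1264]
white z0.035 627 ctr [567.5  29.4] [258.4 746.4] 18.2 zmed [0.0367 0.0417 0.0446]
white z0.15 168 ctr [565.5   3.4] [311.3 103. ] 84.5 zmed [0.1538 0.1715 0.192 ]
blue 1803 ctr [548.4  51.3] [295.5 259.5] 59.6 zmed [0.1303 0.1672 0.1949]
red 107 ctr [516.6  -4.9] [168.9 260.2] 59.0 zmed [0.1339 0.1602 1.3733]
brass 214 ctr [545.2 -22.7] [256.7 263.7] 41.9 zmed [0.1571 0.1695 0.1821]
blk 235 ctr [544.9 -28.7] [245.9 274.3] 42.4 zmed [0.1572 0.2112 1.3733]
scene table z 0.0008696000759866873
white z0.005 1828 ctr [474.9   2.2] [543.6 695.9] 0.3 zmed [0.0052 0.0102 0.0132]
white z0.112 385 ctr [563.6  33.9] [227.7 373.6] 25.9 zmed [0.1128 0.1186 0.1207]
white z0.1195 435 ctr [569.6  32.3] [131.9 377.8] 7.0 zmed [0.1197 0.1231 0.1261]
white z0.035 914 ctr [575.9  32.4] [275.3 747.4] 18.2 zmed [0.0366 0.0417 0.0444]
white z0.15 213 ctr [563.7  -7.5] [124.7 310.5] 1.6 zmed [0.1535 0.1714 0.1959]
blue 1665 ctr [565.8  19.5] [126.4 355.1] 5.1 zmed [0.1312 0.1701 0.1943]
red 159 ctr [588.2 -51.8] [188.2 103.6] 76.1 zmed [0.1344 0.1453 0.1706]
brass 212 ctr [551.5  -8.9] [ 88.9 308.8] 8.7 zmed [0.157  0.1679 0.1772]
blk 412 ctr [584.  11.] [332.5 111.1] 82.3 zmed [0.1437 0.1842 0.2149]
```

```bash
cat > m.py <<'E'
from h import *
def run():
  for n in('top','scene'):
    f=load(n); P=cloud(f)
    hsv=cv2.cvtColor(f['image'],cv2.COLOR_BGR2HSV)
    H,S,V=hsv[...,0],hsv[...,1],hsv[...,2]
    Z=P[...,2]
    ok=(f['z_map']>0)
    def rep(nm,m):
        m=m&ok&(P[...,0]>.3)&(P[...,0]<.75)
        k,lab,st,_=cv2.connectedComponentsWithStats(m.astype(np.uint8),connectivity=8)
        for i in np.argsort(-st[1:,4])[:3]+1:
            if st[i,4]<12: continue
            p=P[lab==i]; r=cv2.minAreaRect((p[:,:2]*1000).astype(np.float32))
            print(n,nm,st[i,4],'px',st[i,:4],'ctr',np.round(r[0],1),np.round(r[1],1),round(r[2],1),'med',np.round(np.median(p,0)*1000,1),'z',np.round(np.percentile(Z[lab==i],[5,95])*1000,1))
    rep('w-123',(S<90)&(Z>.1205)&(Z<.126)); rep('w+118',(S<90)&(Z>.115)&(Z<.1205))
    rep('base',(Z>.006)&(Z<.014)); rep('holder',(Z>.035)&(Z<.045)&(S<60))
    rep('red',((H<8)|(H>172))&(S>150)&(Z>.13)); rep('blue',(H>100)&(H<130)&(S>120)&(Z>.11))
    rep('brass',(H>12)&(H<28)&(S>130)&(Z>.12)); rep('brasslow',(H>12)&(H<28)&(S>130)&(Z<.09))
    rep('blk',(V<50)&(Z>.11)&(Z<.3))
    rep('blktop',(V<50)&(Z>.16)&(Z<.18))
run()
E
python3 m.py
```

```text
top w-123 110 px [306 195  15  19] ctr [551.2  17.3] [52.2 26.7] 14.9 med [545.9  16.3 123.5] z [120.9 125.8]
top w-123 82 px [300 173  16  22] ctr [603.1  30.1] [60.7 26.3] 14.8 med [618.3  28.4 124.2] z [121.2 125.7]
top w-123 31 px [235 192  12  12] ctr [570.3 210.1] [34.5 22.9] 14.1 med [575.1 208.8 123.8] z [120.9 125.7]
top w+118 203 px [235 193  19  40] ctr [534.5 202.5] [110.5  24.7] 14.5 med [533.6 203.7 118.3] z [115.6 120.3]
top base 632 px [246 177  79  64] ctr [519.7  81. ] [116.3 257.7] 40.2 med [512.3  84.8  10.4] z [ 6.8 13.5]
top base 427 px [611 152  29  41] ctr [ 641.7 -910. ] [ 80.1 101. ] 35.0 med [ 644.4 -898.9    8.4] z [ 6.3 12.1]
top base 272 px [  0 173  25  31] ctr [634.6 900.2] [76.5 70.2] 17.0 med [621.9 885.4  10.1] z [ 6.5 13.2]
top holder 309 px [420 176  22  22] ctr [ 605.7 -316.1] [60.2 61. ] 51.6 med [ 605.8 -317.4   42.5] z [38.5 44.7]
top holder 263 px [354 209  24  22] ctr [ 516.5 -129.2] [56. 56.] 9.8 med [ 508.5 -121.8   40.6] z [36.4 44.4]
top holder 115 px [  0 277  18  29] ctr [344. 855.] [82.1 37.1] 18.3 med [341.  849.3  40.9] z [35.6 44.7
[... 2698 characters left out ...]
z [64.2 88.4]
scene blk 247 px [246 196  16  21] ctr [ 604.6 -145.5] [29.  27.9] 83.1 med [ 611.3 -143.5  209.6] z [175.  215.3]
scene blk 121 px [262 178   9  19] ctr [ 520.3 -130.2] [21.  20.1] 34.3 med [ 524.8 -128.2  164.6] z [135.  172.1]
scene blk 85 px [354 217  50   7] ctr [607.6 138.2] [  3.4 128.6] 14.2 med [608.5 135.6 156.7] z [122.6 184.4]
scene blktop 70 px [262 178   9  10] ctr [ 519.6 -130.3] [19.5 19.6] 34.3 med [ 522.3 -129.   169.8] z [161.2 172.6]
scene blktop 26 px [249 210  13   7] ctr [ 611.6 -142.2] [10.2 27.6] 23.0 med [ 614.1 -140.1  175.2] z [171.2 179.2]
scene blktop 23 px [361 217  15   3] ctr [615.3 108.9] [ 2.8 34.1] 10.8 med [615.2 108.8 170. ] z [161.7 175.9]
```

The top view shows two shafts. The one in the white holder is small (top px 370,215; hub Ø≈20-24 mm, top z≈171 mm), which matches 10+160 mm, so it is the target. The freestanding one (top px 376,180; top z≈217 mm) is bigger, so it's a look-alike. I put the stand centre at about (0.558, 0.112) with yaw about 14.4°.

```bash
cat >> h.py <<'E'
from scipy.spatial.transform import Rotation as Ro
C=np.array([.5578,.1123]); TH=np.deg2rad(14.4)
def S2W(x,y,z=0):
    c,s=np.cos(TH),np.sin(TH); return np.array([C[0]+c*x-s*y,C[1]+s*x+c*y,z])
def plan(p,yaw=None):
    st=manip.state(); R=Ro.from_quat(np.roll(st['tool_rot'],-1))
    X=R.as_matrix()[:,0]; cy=np.degrees(np.arctan2(X[1],X[0]))
    if yaw is None: yaw=cy
    T=Ro.from_euler('z',yaw,degrees=True)*Ro.from_euler('x',180,degrees=True)
    d=R.inv().apply(np.array(p)-st['tool_pos']); r=(R.inv()*T).as_rotvec()
    print('t%.2f'%st['time'],'tcp',np.round(st['tool_pos']*1000,1),'yaw %.1f'%cy,'F',np.round(st['contact_force'],1),'w %.3f'%st['gripper_width'],'j',np.round(st['joint_pos'],2))
    print('goal',np.round(np.array(p)*1000,1),'d',np.round(d,4),'a',np.round(r,4))
E
python3 - <<'E'
from h import *
plan(S2W(0,-38,250)*0+np.r_[S2W(0,-.038)[:2],.26],-72)
E
```

```text
t0.15 tcp [180.2 598.  230.3] yaw 73.2 F [-0.1 -0.7 -0.4] w 1.001 j [ 1.16  0.05  1.61 -0.    1.48 -0.12]
goal [567.3  75.5 260. ] d [-0.3886  0.5214 -0.0291] a [1.9000e-03 8.0000e-04 2.5346e+00]
```

```bash
python3 -m handwheel '[{"dx":-0.194,"dy":0.26,"dz":-0.03,"az":0.93},{"dx":-0.194,"dy":0.26,"dz":-0.03,"az":0.93},{"dx":-0.194,"dy":0.26,"dz":-0.03,"az":0.93},{"dx":-0.194,"dy":0.26,"dz":-0.03,"az":0.93},{"dx":-0.194,"dy":0.26,"dz":-0.03,"az":0.93}]' 255
python3 - <<'E'
from h import *
plan(np.r_[S2W(0,-.038)[:2],.26],-72)
E
```

```text
t0.15 tcp [180.2 598.  230.3] yaw 73.2 F [-0.1 -0.7 -0.4] w 1.001 j [ 1.16  0.05  1.61 -0.    1.48 -0.12]
goal [567.3  75.5 260. ] d [-0.3886  0.5214 -0.0291] a [1.9000e-03 8.0000e-04 2.5346e+00]invalid input at $[0]: expected keys dx, dy, dz, ax, ay, az
```

All six keys are needed.

```bash
python3 -m handwheel '[{"dx":-0.194,"dy":0.26,"dz":-0.03,"ax":0,"ay":0,"az":0.93},{"dx":-0.194,"dy":0.26,"dz":-0.03,"ax":0,"ay":0,"az":0.93},{"dx":-0.194,"dy":0.26,"dz":-0.03,"ax":0,"ay":0,"az":0.93},{"dx":-0.194,"dy":0.26,"dz":-0.03,"ax":0,"ay":0,"az":0.93},{"dx":-0.194,"dy":0.26,"dz":-0.03,"ax":0,"ay":0,"az":0.93}]' 255
python3 - <<'E'
from h import *
plan(np.r_[S2W(0,-.038)[:2],.26],-72)
E
```

```text
time: 0.78
tool_pos: [0.3661, 0.3465, 0.26]
tool_rot: [0.0, 0.985, 0.17, 0.0]
contact_force: [1.3, 0.2, 0.8]
gripper_width: 0.002
t0.78 tcp [366.1 346.5 260. ] yaw 19.6 F [1.3 0.2 0.8] w 0.002 j [ 0.61 -0.26  1.85 -0.    1.55  0.27]
goal [567.3  75.5 260. ] d [0.0985 0.3228 0.    ] a [-0.0000e+00 -1.0000e-04  1.5991e+00]
```

```bash
python3 -m handwheel '[{"dx":0.0985,"dy":0.3228,"dz":0,"ax":0,"ay":0,"az":1.599},{"dx":0.0985,"dy":0.3228,"dz":0,"ax":0,"ay":0,"az":1.599},{"dx":0.0985,"dy":0.3228,"dz":0,"ax":0,"ay":0,"az":1.599},{"dx":0.0985,"dy":0.3228,"dz":0,"ax":0,"ay":0,"az":1.599},{"dx":0.0985,"dy":0.3228,"dz":0,"ax":0,"ay":0,"az":1.599}]' 255
python3 - <<'E'
from h import *
plan(np.r_[S2W(0,-.038)[:2],.26],-72)
E
```

```text
time: 1.4
tool_pos: [0.5539, 0.0965, 0.2599]
tool_rot: [-0.0, 0.956, -0.294, -0.0]
contact_force: [-0.1, -0.2, 1.6]
gripper_width: -0.0
t1.40 tcp [553.9  96.5 259.9] yaw -34.1 F [-0.1 -0.2  1.6] w -0.000 j [ 0.04 -0.11  1.73  0.    1.53  0.64]
goal [567.3  75.5 260. ] d [ 0.0228  0.0099 -0.0001] a [-2.000e-04  1.000e-04  6.607e-01]
```

```bash
python3 -m handwheel '[{"dx":0.0228,"dy":0.0099,"dz":0,"ax":0,"ay":0,"az":0.66},{"dx":0.0228,"dy":0.0099,"dz":0,"ax":0,"ay":0,"az":0.66},{"dx":0.0228,"dy":0.0099,"dz":0,"ax":0,"ay":0,"az":0.66},{"dx":0.0228,"dy":0.0099,"dz":0,"ax":0,"ay":0,"az":0.66},{"dx":0.0228,"dy":0.0099,"dz":0,"ax":0,"ay":0,"az":0.66}]' 255
python3 - <<'E'
from h import *
plan(np.r_[S2W(0,-.048)[:2],.126],-72)
f=grab('wrist'); cv2.imwrite('pics/c_wrist.png',f['image'])
E
```

```text
time: 2.02
tool_pos: [0.5664, 0.0774, 0.2597]
tool_rot: [0.0, 0.811, -0.584, -0.0]
contact_force: [-0.1, 0.3, 0.2]
gripper_width: 0.001
t2.02 tcp [566.4  77.4 259.7] yaw -71.5 F [-0.1  0.3  0.2] w 0.001 j [ 0.01 -0.09  1.71 -0.    1.53  1.25]
goal [569.7  65.8 126. ] d [0.0121 0.0004 0.1337] a [0.0007 0.0002 0.0082]
```

View pics/c_wrist.png

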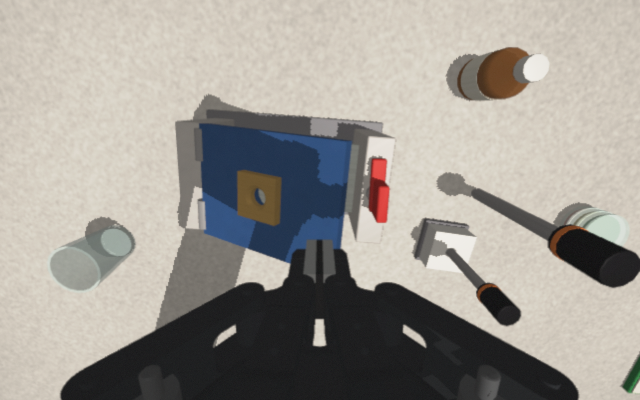

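```bash
python3 -m handwheel '[{"dx":0,"dy":0,"dz":0.05,"ax":0,"ay":0,"az":0},{"dx":0,"dy":0,"dz":0.066,"ax":0,"ay":0,"az":0},{"dx":0.003,"dy":0,"dz":0.08,"ax":0,"ay":0,"az":0},{"dx":0.006,"dy":0,"dz":0.094,"ax":0,"ay":0,"az":0},{"dx":0.009,"dy":0,"dz":0.106,"ax":0,"ay":0,"az":0}]' 255
python3 - <<'E'
from h import *
plan(np.r_[S2W(0,-.050)[:2],.126],-72)
E
```

```text
time: 2.7
tool_pos: [0.5705, 0.0685, 0.1547]
tool_rot: [-0.001, 0.811, -0.585, 0.001]
contact_force: [-0.2, -0.9, 1.5]
gripper_width: -0.003
t2.70 tcp [570.5  68.5 154.7] yaw -71.6 F [-0.2 -0.9  1.5] w -0.003 j [-0.01 -0.01  1.81 -0.    1.34  1.24]
goal [570.2  63.9 126. ] d [0.0043 0.0018 0.0287] a [-0.0024 -0.0012  0.0072]
```

```bash
python3 -m handwheel '[{"dx":0.002,"dy":0.001,"dz":0.01,"ax":0,"ay":0,"az":0},{"dx":0.003,"dy":0.001,"dz":0.018,"ax":0,"ay":0,"az":0},{"dx":0.004,"dy":0.001,"dz":0.025,"ax":0,"ay":0,"az":0},{"dx":0.004,"dy":0.001,"dz":0.028,"ax":0,"ay":0,"az":0},{"dx":0.004,"dy":0.001,"dz":0.029,"ax":0,"ay":0,"az":0}]' 255
python3 - <<'E'
from h import *
plan(np.r_[S2W(0,-.050)[:2],.125],-72)
f=grab('scene'); cv2.imwrite('pics/d_scene.png',cv2.resize(f['image'][140:310,270:440],None,fx=3.4,fy=3.4,interpolation=cv2.INTER_CUBIC))
E
```

```text
time: 3.32
tool_pos: [0.5695, 0.0647, 0.125]
tool_rot: [0.0, 0.811, -0.585, -0.0]
contact_force: [-1.7, -2.0, 5.1]
gripper_width: -0.002
t3.33 tcp [569.5  64.7 125. ] yaw -71.6 F [-1.7 -2.   5.1] w -0.002 j [-0.02  0.02  1.83 -0.    1.29  1.23]
goal [570.2  63.9 125. ] d [ 0.0011 -0.0004  0.    ] a [0.0009 0.     0.0072]
```

View pics/d_scene.png

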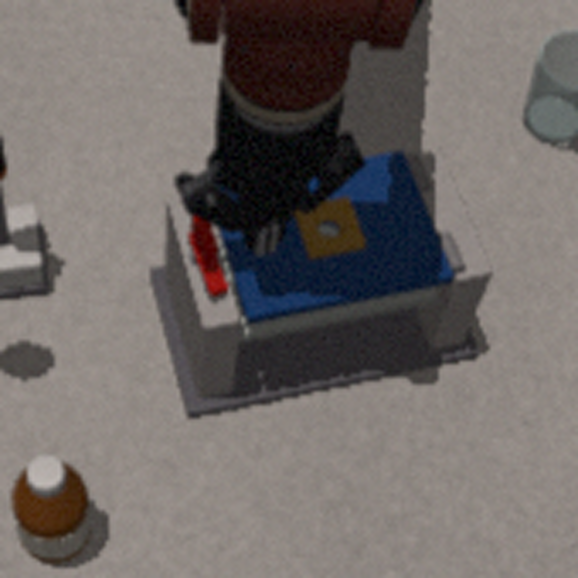

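Lid looks shut, with 5 N at z=125. I'll push 2 mm more to make sure it is on the stop.

```bash
python3 -m handwheel '[{"dx":0,"dy":0,"dz":0.001,"ax":0,"ay":0,"az":0},{"dx":0,"dy":0,"dz":0.0015,"ax":0,"ay":0,"az":0},{"dx":0,"dy":0,"dz":0.0015,"ax":0,"ay":0,"az":0}]' 255
python3 -m handwheel '[{"dx":0,"dy":0,"dz":-0.03,"ax":0,"ay":0,"az":0},{"dx":0,"dy":0,"dz":-0.08,"ax":0,"ay":0,"az":0},{"dx":0.0,"dy":-0.06,"dz":-0.12,"ax":0,"ay":0,"az":0},{"dx":0.0,"dy":-0.06,"dz":-0.12,"ax":0,"ay":0,"az":0},{"dx":0.0,"dy":-0.06,"dz":-0.12,"ax":0,"ay":0,"az":0}]' 255
python3 - <<'E'
from h import *
plan(np.r_[S2W(0,-.0915)[:2],.22],-72)
f=grab('wrist'); cv2.imwrite('pics/e_wrist.png',f['image'])
grab('scene');grab('top')
import m
E
```

```text
time: 3.75
tool_pos: [0.5695, 0.0648, 0.125]
tool_rot: [0.0, 0.811, -0.585, -0.0]
contact_force: [-4.3, -1.0, 7.3]
gripper_width: 0.002
time: 4.38
tool_pos: [0.6263, 0.0841, 0.2426]
tool_rot: [0.0, 0.811, -0.585, -0.001]
contact_force: [-0.6, 0.7, -0.4]
gripper_width: -0.001
t4.38 tcp [626.3  84.1 242.6] yaw -71.6 F [-0.6  0.7 -0.4] w -0.001 j [0.02 0.06 1.58 0.   1.5  1.26]
goal [580.6  23.7 220. ] d [0.0428 0.0624 0.0227] a [0.0016 0.0008 0.0077]
top w-123 124 px [304 185  16  29] ctr [565.5  20.7] [78.9 26.9] 14.2 med [549.6  19.1 123.6] z [121.4 125.8]
top w-123 46 px [304 173   9  12] ctr [618.2  30.2] [31.3 19.2] 14.8 med [621.3  28.5 123.5] z [121.3 125.8]
top w+118 27 px [241 216   5  13] ctr [506.5 204.9] [10.7 32.3] 84.7 med [511.5 203.7 119.1] z [116.  120.1]
top base 432 px [610 151  30  42] ctr [ 644.  -909.4] [ 83.9 101.5] 32.3 med [ 646.8 -899.7    8.5] z [ 6.3 12.6]
top base 286 px [  0 173  25  31] ctr [633.2 901.3] [80.2 72.5] 17.7 med [619.2 886.    9.7] z [ 6.6 13.2]
top base 211 px [298 178  27  49] ctr [575.2  33.9] [133.3  75.2] 8.8 med [526.5  17.6  10.6] z [ 
[... 3027 characters left out ...]
.1] z [26.  37.8]
scene brasslow 85 px [274 280  22  11] ctr [741.  -76.3] [21.9 46.9] 7.0 med [744.8 -65.2  80.9] z [71.1 88.8]
scene blk 306 px [348 185  42  23] ctr [569.1 106.6] [ 69.4 188.2] 68.8 med [633.9  86.8 286.4] z [125.  298.9]
scene blk 244 px [246 196  16  21] ctr [ 604.3 -145. ] [26.8 29.1] 60.3 med [ 611.3 -143.7  210.2] z [174.7 215.1]
scene blk 215 px [358 213  45  19] ctr [589.6 139.6] [ 37.6 109. ] 15.2 med [598.8 127.4 125.4] z [117.8 127.8]
scene blktop 69 px [262 178   9  10] ctr [ 519.8 -128.4] [22.1 19.1] 2.3 med [ 522.8 -129.3  169.7] z [161.7 172.8]
scene blktop 27 px [249 210  13   7] ctr [ 611.6 -142.4] [10.  27.5] 20.9 med [ 613.6 -141.   175. ] z [170.4 178.6]
```

View pics/e_wrist.png

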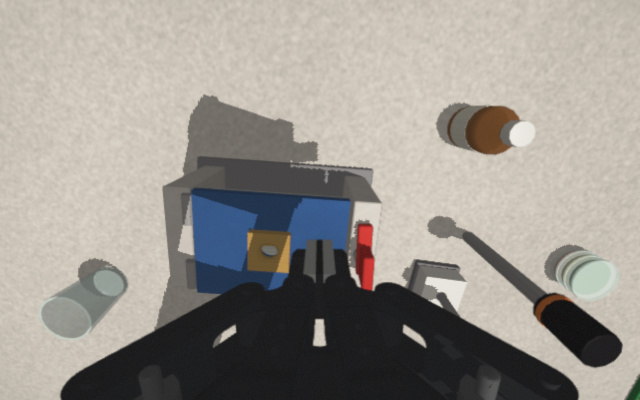

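```bash
sed -i 's/^C=.*/C=np.array([.5580,.1120]); TH=np.deg2rad(14.3)/' h.py; python3 -m handwheel '[{"dx":0.043,"dy":0.0624,"dz":0,"ax":0,"ay":0,"az":0.005},{"dx":0.043,"dy":0.0624,"dz":0.02,"ax":0,"ay":0,"az":0.005},{"dx":0.043,"dy":0.0624,"dz":0.03,"ax":0,"ay":0,"az":0.005},{"dx":0.043,"dy":0.0624,"dz":0.03,"ax":0,"ay":0,"az":0.005}]' 110
python3 - <<'E'
from h import *
plan(np.r_[S2W(0,-.0915)[:2],.139],-72)
f=grab('wrist'); cv2.imwrite('pics/f_wrist.png',f['image'])
E
```

```text
time: 5.03
tool_pos: [0.58, 0.0237, 0.2118]
tool_rot: [0.001, 0.81, -0.587, -0.001]
contact_force: [0.3, -0.0, -0.0]
gripper_width: 0.568
t5.03 tcp [580.   23.7 211.8] yaw -71.9 F [ 0.3 -0.  -0. ] w 0.568 j [-0.09 -0.04  1.74  0.    1.45  1.17]
goal [580.6  23.3 139. ] d [ 0.0006 -0.0007  0.0728] a [0.0028 0.0015 0.0022]
```

View pics/f_wrist.png

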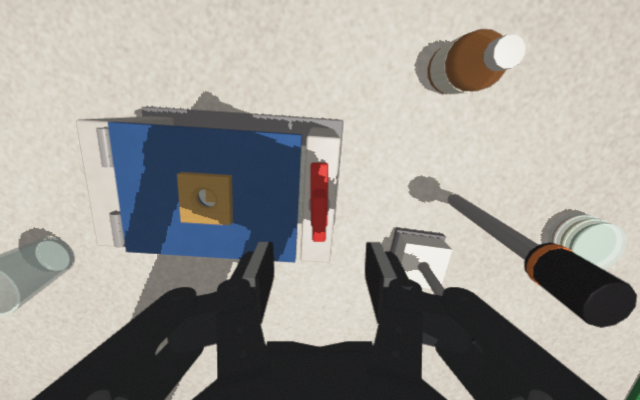

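```bash
cat > w.py <<'E'
from h import *
def run(f):
    P=cloud(f);Z=P[...,2];hsv=cv2.cvtColor(f['image'],cv2.COLOR_BGR2HSV);H,S,V=hsv[...,0],hsv[...,1],hsv[...,2]
    def rep(nm,m):
        k,lab,st,_=cv2.connectedComponentsWithStats((m&(f['z_map']>0)).astype(np.uint8),connectivity=8)
        if k<2: return
        i=np.argmax(st[1:,4])+1; p=P[lab==i]; r=cv2.minAreaRect((p[:,:2]*1000).astype(np.float32))
        print(nm,st[i,4],'ctr',np.round(r[0],1),np.round(r[1],1),round(r[2],1),'z',np.round(np.percentile(p[:,2],[5,50,95])*1000,1))
    rep('finTop',((H<8)|(H>172))&(S>130)&(Z>.155)&(Z<.17)); rep('bar',((H<8)|(H>172))&(S>130)&(Z>.13)&(Z<.14))
    rep('red',((H<8)|(H>172))&(S>130)&(Z>.13)&(Z<.17))
    rep('brass',(H>12)&(H<28)&(S>110)&(Z>.128)&(Z<.138)); rep('blue',(H>100)&(H<130)&(S>120)&(Z>.12)&(Z<.13))
    rep('w-',(S<70)&(Z>.1195)&(Z<.1265)); rep('w+',(S<70)&(Z>.114)&(Z<.1195)); rep('holder',(S<60)&(Z>.035)&(Z<.045))
    rep('hub',(V<60)&(Z>.16)&(Z<.18))
if __name__=='__main__': run(load('wrist'))
E
python3 w.py
```

```text
finTop 620 ctr [581.2  23.8] [33.8  9.9] 18.3 z [159.8 162.  163. ]
bar 529 ctr [591.  27.] [50.3 12.7] 17.7 z [134.6 135.8 137. ]
red 1224 ctr [590.   26.7] [52.3 12.7] 17.7 z [135.  156.8 162.7]
brass 2249 ctr [558.4 112.3] [40.3 40.5] 14.3 z [130.4 132.8 133.9]
blue 19635 ctr [558.1 112.7] [110.4 148.2] 14.2 z [123.9 125.  126. ]
w- 2626 ctr [581.   23.6] [109.8  27.1] 14.3 z [121.7 123.  124.1]
w+ 2855 ctr [535.5 202. ] [109.4  26.6] 14.1 z [116.7 117.9 118.9]
holder 1887 ctr [ 612.4 -318.6] [64.4 50.4] 79.8 z [39.9 42.7 43.8]
hub 463 ctr [ 605.  -135.2] [12.4 29.7] 71.9 z [171.8 176.  179.5]
```

```bash
sed -i 's/^C=.*/C=np.array([.5583,.1125]); TH=np.deg2rad(14.2)/' h.py; python3 -m handwheel '[{"dx":0.0004,"dy":-0.001,"dz":0.04,"ax":0.003,"ay":0,"az":0},{"dx":0.0004,"dy":-0.001,"dz":0.065,"ax":0.003,"ay":0,"az":0},{"dx":0.0004,"dy":-0.001,"dz":0.072,"ax":0.003,"ay":0,"az":0},{"dx":0.0004,"dy":-0.001,"dz":0.072,"ax":0.003,"ay":0,"az":0}]' 110
python3 -m handwheel '[{"dx":0,"dy":0,"dz":0,"ax":0,"ay":0,"az":0},{"dx":0,"dy":0,"dz":0,"ax":0,"ay":0,"az":0},{"dx":0,"dy":0,"dz":0,"ax":0,"ay":0,"az":0},{"dx":0,"dy":0,"dz":0,"ax":0,"ay":0,"az":0}]' 255
python3 - <<'E'
from h import *
plan([.5812,.0238,.139],-72)
f=grab('wrist'); cv2.imwrite('pics/g_wrist.png',f['image'])
E
```

```text
time: 5.58
tool_pos: [0.5826, 0.0235, 0.1422]
tool_rot: [-0.001, 0.81, -0.587, 0.001]
contact_force: [-0.2, -0.2, -0.3]
gripper_width: 0.572
time: 6.08
tool_pos: [0.5825, 0.0246, 0.1434]
tool_rot: [-0.003, 0.81, -0.587, 0.001]
contact_force: [-1.6, 4.3, 4.3]
gripper_width: 0.098
t6.08 tcp [582.5  24.6 143.4] yaw -71.9 F [-1.6  4.3  4.3] w 0.098 j [-0.09  0.02  1.8   0.    1.32  1.17]
goal [581.2  23.8 139. ] d [0.0004 0.0016 0.0044] a [-0.0052  0.0025  0.0023]
```

View pics/g_wrist.png

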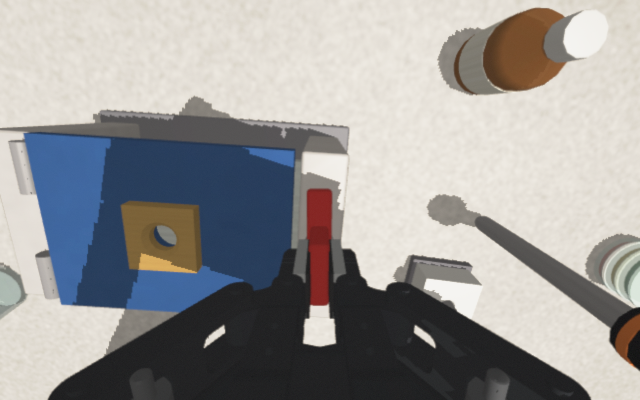

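```bash
python3 -m handwheel '[{"dx":0,"dy":0,"dz":-0.002,"ax":0,"ay":0,"az":-0.15},{"dx":0,"dy":0,"dz":-0.002,"ax":0,"ay":0,"az":-0.3},{"dx":0,"dy":0,"dz":-0.002,"ax":0,"ay":0,"az":-0.45},{"dx":0,"dy":0,"dz":-0.002,"ax":0,"ay":0,"az":-0.6},{"dx":0,"dy":0,"dz":-0.002,"ax":0,"ay":0,"az":-0.75}]' 255
python3 - <<'E'
from h import *
plan([.5812,.0238,.141],16)
print(manip.state()['ft_torque'])
E
```

```text
time: 6.75
tool_pos: [0.5815, 0.026, 0.1434]
tool_rot: [-0.004, 0.969, -0.247, -0.0]
contact_force: [-1.6, 8.7, -0.5]
gripper_width: 0.098
t6.75 tcp [581.5  26.  143.4] yaw -28.6 F [-1.6  8.7 -0.5] w 0.098 j [-0.09  0.02  1.8   0.01  1.32  0.41]
goal [581.2  23.8 141. ] d [0.0008 0.002  0.0024] a [-0.0072 -0.0008 -0.7786]
[ 1.4773965   0.18835674 -0.09298994]
```

```bash
python3 -m handwheel '[{"dx":-0.001,"dy":-0.0016,"dz":0,"ax":0,"ay":0,"az":-0.16},{"dx":-0.001,"dy":-0.0016,"dz":0,"ax":0,"ay":0,"az":-0.32},{"dx":-0.001,"dy":-0.0016,"dz":0,"ax":0,"ay":0,"az":-0.48},{"dx":-0.001,"dy":-0.0016,"dz":0,"ax":0,"ay":0,"az":-0.64},{"dx":-0.001,"dy":-0.0016,"dz":0,"ax":0,"ay":0,"az":-0.76}]' 255
python3 - <<'E'
from h import *
plan([.5812,.0258,.141],14.2)
print(manip.state()['ft_torque'])
f=grab('wrist'); cv2.imwrite('pics/i_wrist.png',f['image'])
E
```

```text
time: 7.38
tool_pos: [0.5798, 0.0264, 0.1434]
tool_rot: [-0.002, 0.992, 0.13, -0.001]
contact_force: [-7.3, 3.5, 2.7]
gripper_width: 0.101
t7.38 tcp [579.8  26.4 143.4] yaw 14.9 F [-7.3  3.5  2.7] w 0.101 j [-0.08  0.02  1.8   0.    1.33 -0.35]
goal [581.2  25.8 141. ] d [0.0012 0.0009 0.0024] a [-0.0043  0.002   0.0119]
[ 0.66341481  1.23358975 -0.28427092]
```

View pics/i_wrist.png

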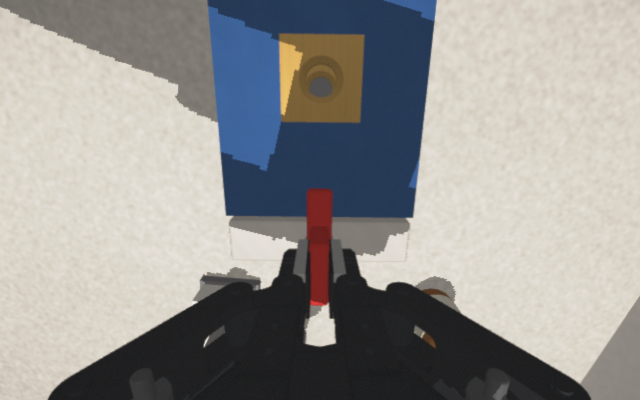

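```bash
python3 -m handwheel '[{"dx":-0.001,"dy":0,"dz":0,"ax":0,"ay":0,"az":-0.03},{"dx":-0.001,"dy":0,"dz":0,"ax":0,"ay":0,"az":-0.06},{"dx":-0.001,"dy":0,"dz":0,"ax":0,"ay":0,"az":-0.06}]' 255
python3 - <<'E'
from h import *
plan([.5812,.0258,.141],14.2)
print(manip.state()['ft_torque'])
E
python3 -m handwheel '[{"dx":0,"dy":0,"dz":0,"ax":0,"ay":0,"az":0},{"dx":0,"dy":0,"dz":0,"ax":0,"ay":0,"az":0},{"dx":0,"dy":0,"dz":0,"ax":0,"ay":0,"az":0}]' 110
python3 -m handwheel '[{"dx":0,"dy":0,"dz":-0.04,"ax":0,"ay":0,"az":0},{"dx":0,"dy":0,"dz":-0.1,"ax":0,"ay":0,"az":0},{"dx":0,"dy":0.04,"dz":-0.12,"ax":0,"ay":0,"az":0},{"dx":0,"dy":0.04,"dz":-0.12,"ax":0,"ay":0,"az":0}]' 110
python3 - <<'E'
from h import *
plan([.5812,.0258,.141],14.2)
f=grab('wrist'); cv2.imwrite('pics/j_wrist.png',f['image'])
import w; w.run(f)
E
```

```text
time: 7.8
tool_pos: [0.5797, 0.0263, 0.1434]
tool_rot: [-0.002, 0.988, 0.156, 0.0]
contact_force: [-3.6, 5.2, 0.3]
gripper_width: 0.104
t7.80 tcp [579.7  26.3 143.4] yaw 17.9 F [-3.6  5.2  0.3] w 0.104 j [-0.09  0.02  1.8   0.01  1.33 -0.4 ]
goal [581.2  25.8 141. ] d [0.0012 0.001  0.0024] a [-0.0049 -0.001   0.0646]
[ 0.87263396  0.59728087 -1.101595  ]
time: 8.18
tool_pos: [0.5814, 0.0246, 0.1441]
tool_rot: [-0.0, 0.988, 0.157, 0.002]
contact_force: [-0.3, -0.4, 0.5]
gripper_width: 0.566
time: 8.68
tool_pos: [0.5949, -0.0153, 0.267]
tool_rot: [0.001, 0.988, 0.156, 0.004]
contact_force: [0.3, -0.0, -0.4]
gripper_width: 0.568
t8.68 tcp [594.9 -15.3 267. ] yaw 17.9 F [ 0.3 -0.  -0.4] w 0.568 j [-0.15 -0.04  1.65  0.    1.53 -0.46]
goal [581.2  25.8 141. ] d [-0.0014 -0.0437  0.1258] a [ 0.0028 -0.0082  0.0652]
finTop 447 ctr [580.7  24.8] [10.  32.9] 14.3 z [160.3 161.9 163.1]
bar 376 ctr [577.7  34.3] [13.1 49.8] 13.8 z [134.5 136.  137.2]
red 849 ctr [577.9  33.6] [13.1 51.3] 13.9 z [134.9 160.3 162.8]
brass 2126 ctr [557.9 112.5] [39.1 39.8] 14.1 z [130.9 132.9 134.2]
blue 12139 ctr [562.7  93.5] [108.7 107.4] 14.3 z [123.8 125.  126.2]
w- 1367 ctr [550.6  16.5] [47.3 27.1] 14.5 z [121.7 123.  124.2]
w+ 33 ctr [ 602.  -140.9] [15.4  6. ] 0.2 z [114.3 117.2 119.3]
holder 1393 ctr [ 517.7 -129.4] [56.6 56.8] 9.9 z [38.5 40.3 41.6]
hub 511 ctr [ 517.  -127.6] [22.9 20.2] 33.9 z [161.5 170.  171.3]
```

View pics/j_wrist.png

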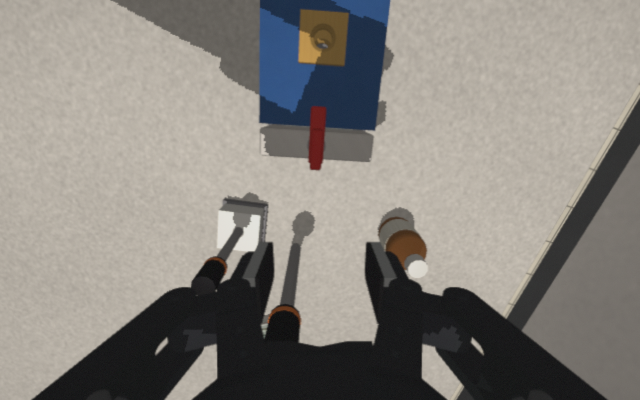

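```bash
python3 - <<'E'
from h import *
plan([.5176,-.1296,.25],80)
E
```

```text
t8.72 tcp [593.7 -14.1 264.7] yaw 18.0 F [ 0.9 -0.5 -0. ] w 0.568 j [-0.15 -0.04  1.65  0.    1.53 -0.46]
goal [ 517.6 -129.6  250. ] d [-0.1081  0.0863  0.0142] a [ 0.0033 -0.004  -1.0824]
```

```bash
python3 -m handwheel '[{"dx":-0.108,"dy":0.0863,"dz":0.01,"ax":0,"ay":0,"az":-1.08},{"dx":-0.108,"dy":0.0863,"dz":0.01,"ax":0,"ay":0,"az":-1.08},{"dx":-0.108,"dy":0.0863,"dz":0.01,"ax":0,"ay":0,"az":-1.08},{"dx":-0.108,"dy":0.0863,"dz":0.01,"ax":0,"ay":0,"az":-1.08},{"dx":-0.108,"dy":0.0863,"dz":0.01,"ax":0,"ay":0,"az":-1.08}]' 100
python3 -m handwheel '[{"dx":0,"dy":0,"dz":0,"ax":0,"ay":0,"az":-0.15},{"dx":0,"dy":0,"dz":0,"ax":0,"ay":0,"az":-0.15}]' 100
python3 - <<'E'
from h import *
plan([.5176,-.1296,.13],80)
f=grab('wrist'); cv2.imwrite('pics/k_wrist.png',f['image'])
import w; w.run(f)
E
```

```text
time: 9.35
tool_pos: [0.5162, -0.1282, 0.2513]
tool_rot: [-0.001, 0.815, 0.579, 0.001]
contact_force: [0.1, -0.2, -0.2]
gripper_width: 0.605
time: 9.6
tool_pos: [0.5165, -0.128, 0.2516]
tool_rot: [-0.001, 0.772, 0.636, 0.001]
contact_force: [-0.2, -0.5, 0.4]
gripper_width: 0.608
t9.60 tcp [ 516.5 -128.   251.6] yaw 79.0 F [-0.2 -0.5  0.4] w 0.608 j [-0.38 -0.18  1.8   0.    1.52 -1.76]
goal [ 517.6 -129.6  130. ] d [-0.0017  0.0013  0.1216] a [-0.     -0.0022 -0.0174]
finTop 545 ctr [580.   23.1] [10.3 34.2] 14.2 z [155.8 161.3 162.6]
bar 543 ctr [576.1  32.1] [13.9 52.7] 10.4 z [131.3 135.4 138.9]
red 1482 ctr [576.6  32. ] [13.9 53. ] 11.7 z [132.7 147.8 162.3]
brass 1768 ctr [557.6 112.1] [41.2 41.6] 14.9 z [129.3 132.4 133.7]
blue 12837 ctr [558. 110.] [110.8 144.9] 14.1 z [123.4 124.7 125.8]
w- 1433 ctr [554.2  16.5] [56.8 27.3] 14.5 z [121.2 122.8 124. ]
w+ 229 ctr [579.6  10.3] [110.5  25.3] 0.7 z [114.4 116.8 119.2]
holder 1600 ctr [ 606.1 -317. ] [62.3 63.1] 18.1 z [40.8 42.3 43.5]
hub 646 ctr [ 516.6 -129.7] [21. 23.] 79.1 z [164.4 169.9 171.1]
```

View pics/k_wrist.png

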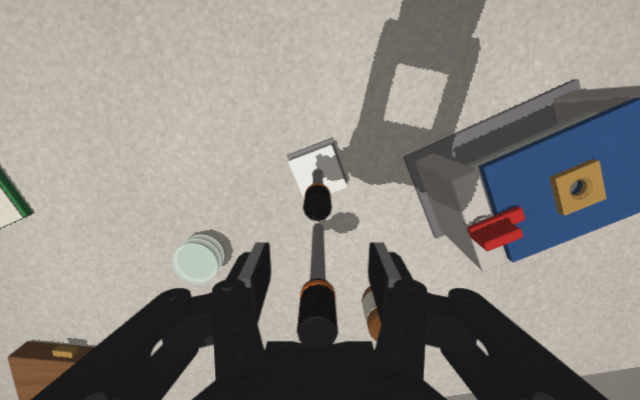

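```bash
python3 - <<'E'
from h import *
f=load('wrist')
for p in([.5165,-.128,.2516],[.5165,-.128,.171],[.5176,-.1296,.171],[.5176,-.1296,.13],[.5176,-.1296,.04],[.603,-.145,.216]): print(p,np.round(w2pix(f,p),1))
cv2.imwrite('pics/l.png',cv2.resize(f['image'][120:370,220:420],None,fx=2.8,fy=2.4))
P=cloud(f)
for v,u in((190,317),(200,317),(185,313),(185,322),(320,318)): print(v,u,np.round(P[v,u],4))
E
```

```text
[0.5165, -0.128, 0.2516] [319. 254.]
[0.5165, -0.128, 0.171] [319.  206.8]
[0.5176, -0.1296, 0.171] [317.3 208.4]
[0.5176, -0.1296, 0.13] [317.5 194.3]
[0.5176, -0.1296, 0.04] [317.8 174.2]
[0.603, -0.145, 0.216] [318.8 337.7]
190 317 [ 0.5054 -0.1275  0.1602]
200 317 [ 0.5108 -0.1285  0.1702]
185 313 [ 0.5058 -0.1314  0.1387]
185 322 [ 0.5071 -0.1234  0.1396]
320 318 [ 0.5899 -0.143   0.2128]
```

View pics/l.png

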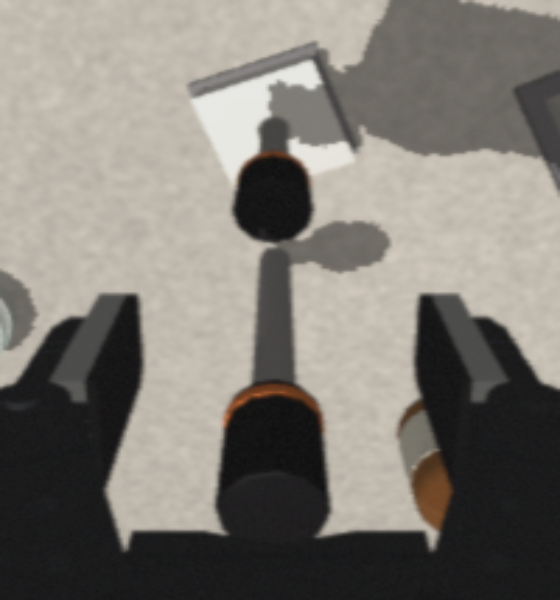

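The enlarged crop confirms it: the smaller shaft stands in the white holder (hub at px 317,200), and the big one stands free behind it (318,320). Now descending on the small one.

```bash
python3 -m handwheel '[{"dx":-0.0017,"dy":0.001,"dz":0.05,"ax":0,"ay":0,"az":0},{"dx":-0.0017,"dy":0.001,"dz":0.08,"ax":0,"ay":0,"az":0},{"dx":-0.0017,"dy":0.001,"dz":0.11,"ax":0,"ay":0,"az":0},{"dx":-0.0017,"dy":0.001,"dz":0.121,"ax":0,"ay":0,"az":0},{"dx":-0.0017,"dy":0.001,"dz":0.121,"ax":0,"ay":0,"az":0}]' 100
python3 - <<'E'
from h import *
plan([.5176,-.1296,.13],80)
f=grab('wrist'); cv2.imwrite('pics/n_wrist.png',f['image'])
E
```

```text
time: 10.28
tool_pos: [0.5178, -0.1303, 0.1316]
tool_rot: [-0.0, 0.771, 0.636, 0.001]
contact_force: [-0.0, -0.6, 1.0]
gripper_width: 0.604
t10.28 tcp [ 517.8 -130.3  131.6] yaw 79.0 F [-0.  -0.6  1. ] w 0.604 j [-0.39 -0.08  1.92  0.    1.31 -1.77]
goal [ 517.6 -129.6  130. ] d [ 0.0006 -0.0003  0.0016] a [ 0.001  -0.0018 -0.0169]
```

View pics/n_wrist.png

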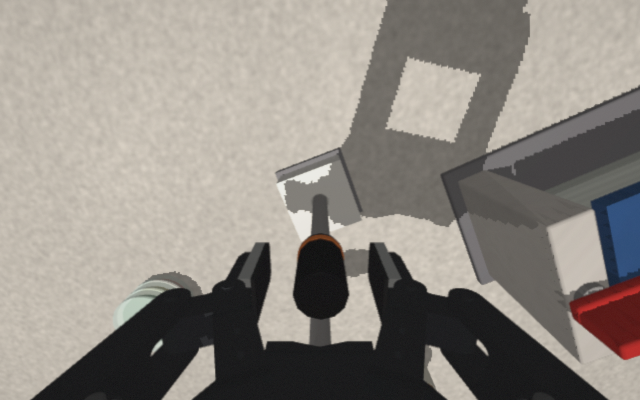

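Hub is centred between the pads. Closing.

```bash
python3 -m handwheel '[{"dx":0,"dy":0,"dz":0,"ax":0,"ay":0,"az":0},{"dx":0,"dy":0,"dz":0,"ax":0,"ay":0,"az":0},{"dx":0,"dy":0,"dz":0,"ax":0,"ay":0,"az":0},{"dx":0,"dy":0,"dz":0,"ax":0,"ay":0,"az":0},{"dx":0,"dy":0,"dz":0,"ax":0,"ay":0,"az":0}]' 255
python3 -m handwheel '[{"dx":0,"dy":0,"dz":-0.01,"ax":0,"ay":0,"az":0},{"dx":0,"dy":0,"dz":-0.025,"ax":0,"ay":0,"az":0},{"dx":0,"dy":0,"dz":-0.04,"ax":0,"ay":0,"az":0},{"dx":0,"dy":0,"dz":-0.06,"ax":0,"ay":0,"az":0},{"dx":0,"dy":0,"dz":-0.09,"ax":0,"ay":0,"az":0}]' 255
python3 - <<'E'
from h import *
plan([.5176,-.1296,.3],80)
f=grab('wrist'); cv2.imwrite('pics/o_wrist.png',f['image'])
f=grab('scene'); cv2.imwrite('pics/o_scene.png',cv2.resize(f['image'][100:300,190:440],None,fx=3,fy=3))
E
```

```text
time: 10.95
tool_pos: [0.5193, -0.1309, 0.134]
tool_rot: [0.002, 0.771, 0.636, 0.002]
contact_force: [-0.4, 0.7, 5.5]
gripper_width: 0.263
time: 11.58
tool_pos: [0.5173, -0.1305, 0.2231]
tool_rot: [-0.0, 0.771, 0.637, 0.001]
contact_force: [0.4, 0.7, -1.2]
gripper_width: 0.265
t11.57 tcp [ 517.3 -130.5  223.1] yaw 79.1 F [ 0.4  0.7 -1.2] w 0.265 j [-0.39 -0.16  1.83  0.    1.47 -1.77]
goal [ 517.6 -129.6  300. ] d [ 0.0011  0.0002 -0.0769] a [ 0.0008 -0.0016 -0.0163]
```

View pics/o_wrist.png

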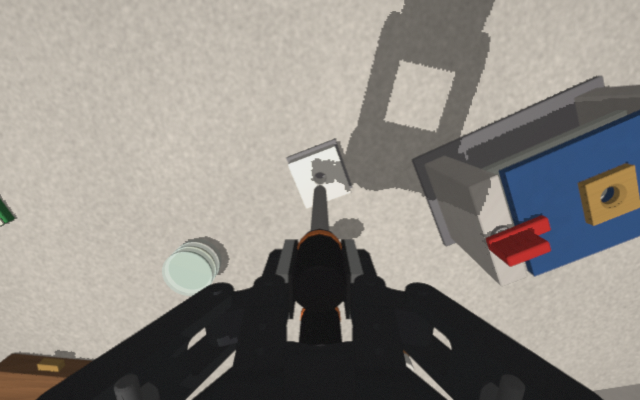

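View pics/o_scene.png

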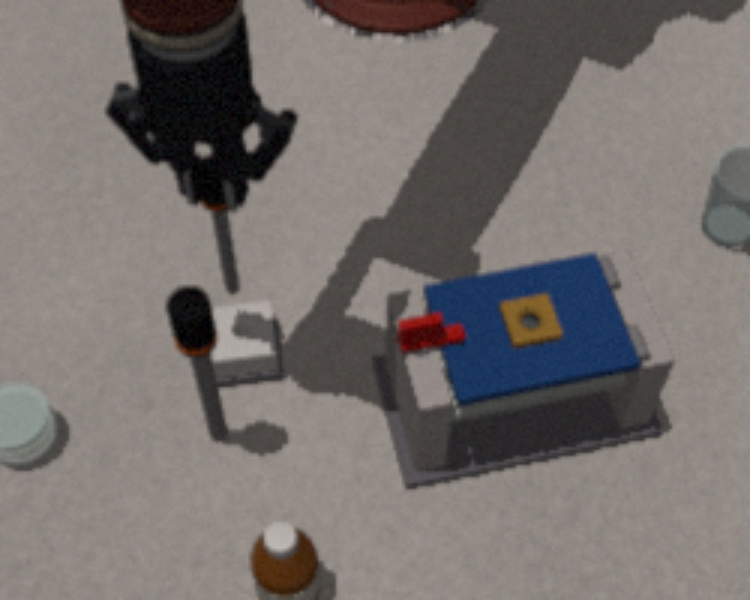

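```bash
python3 -m handwheel '[{"dx":0,"dy":0,"dz":-0.05,"ax":0,"ay":0,"az":0},{"dx":0,"dy":0,"dz":-0.087,"ax":0,"ay":0,"az":0},{"dx":0.04,"dy":0,"dz":-0.087,"ax":0,"ay":0,"az":0},{"dx":0.09,"dy":0,"dz":-0.087,"ax":0,"ay":0,"az":0},{"dx":0.14,"dy":0,"dz":-0.087,"ax":0,"ay":0,"az":0}]' 255
python3 - <<'E'
from h import *
plan([.5582,.1124,.29],80)
E
```

```text
time: 12.3
tool_pos: [0.5441, 0.0079, 0.3089]
tool_rot: [0.0, 0.772, 0.636, 0.001]
contact_force: [1.2, -0.1, -1.5]
gripper_width: 0.266
t12.30 tcp [544.1   7.9 308.9] yaw 79.0 F [ 1.2 -0.1 -1.5] w 0.266 j [-0.12 -0.18  1.7   0.    1.61 -1.5 ]
goal [558.2 112.4 290. ] d [ 0.1053 -0.0061  0.019 ] a [ 0.0019 -0.0012 -0.0171]
```

```bash
python3 -m handwheel '[{"dx":0.05,"dy":-0.003,"dz":0,"ax":0,"ay":0,"az":0},{"dx":0.09,"dy":-0.006,"dz":0,"ax":0,"ay":0,"az":0},{"dx":0.1053,"dy":-0.0061,"dz":0.01,"ax":0,"ay":0,"az":0},{"dx":0.1053,"dy":-0.0061,"dz":0.019,"ax":0,"ay":0,"az":0},{"dx":0.1053,"dy":-0.0061,"dz":0.019,"ax":0,"ay":0,"az":0}]' 255
python3 - <<'E'
from h import *
plan([.5582,.1124,.29],80)
f=grab('wrist'); cv2.imwrite('pics/p_wrist.png',cv2.resize(f['image'][100:350,200:440],None,fx=2.4,fy=2.4))
P=cloud(f)
import w; w.run(f)
for p in([.5582,.1124,.166],[.5582,.1124,.133],[.5582,.1124,.22]): print(p,np.round(w2pix(f,p),1))
# rod points
for v in range(150,260,8):
    us=[u for u in range(290,350) if .15<P[v,u,2]<.28 and f['z_map'][v,u]>0]
    if us: print(v,us[0],us[-1],np.round(np.median(P[v,us],0),4))
f=grab('scene'); cv2.imwrite('pics/p_scene.png',cv2.resize(f['image'][100:290,290:440],None,fx=3.1,fy=3.1))
E
```

```text
time: 12.92
tool_pos: [0.5575, 0.1101, 0.2885]
tool_rot: [-0.0, 0.772, 0.636, -0.0]
contact_force: [-0.8, 0.4, -2.1]
gripper_width: 0.266
t12.93 tcp [557.5 110.1 288.5] yaw 79.0 F [-0.8  0.4 -2.1] w 0.266 j [ 0.06 -0.11  1.68  0.    1.57 -1.31]
goal [558.2 112.4 290. ] d [ 0.0024  0.0002 -0.0015] a [-0.0006  0.     -0.0174]
finTop 335 ctr [579.7  24.7] [ 9.5 33.4] 13.9 z [157.  161.9 163.1]
bar 326 ctr [577.4  34.5] [13.5 51.5] 14.3 z [134.2 136.  137.8]
red 783 ctr [577.5  34. ] [13.5 52.5] 14.3 z [134.7 148.1 162.7]
brass 983 ctr [557.4 112.6] [39.7 39.1] 13.5 z [131.2 133.  134.2]
blue 10826 ctr [557.7 112.2] [109.4 147. ] 14.3 z [123.9 125.1 126.2]
w- 1073 ctr [550.9  17.2] [49.6 27.1] 14.4 z [121.6 123.1 124.3]
w+ 2126 ctr [535. 200.] [109.7  28.4] 14.1 z [116.6 117.9 119. ]
holder 1701 ctr [ 516.8 -129.9] [56.4 57.7] 9.8 z [38.6 40.3 41.7]
hub 238 ctr [ 596.2 -136.7] [29.3 12. ] 31.9 z [171.6 175.8 179.6]
[0.5582, 0.1124, 0.166] [321.9 192.9]
[0.5582, 0.1124, 0.133] [321.7 184.4]
[0.5582, 0.1124, 0.22] [322.4 212.1]
190 314 326 [0.55   0.1123 0.186 ]
198 313 326 [0.55   0.1118 0.2094]
206 313 327 [0.5501 0.1121 0.2289]
214 312 328 [0.5502 0.1121 0.2456]
222 311 328 [0.5503 0.1118 0.2603]
230 311 329 [0.5537 0.1114 0.2649]
```

View pics/p_wrist.png

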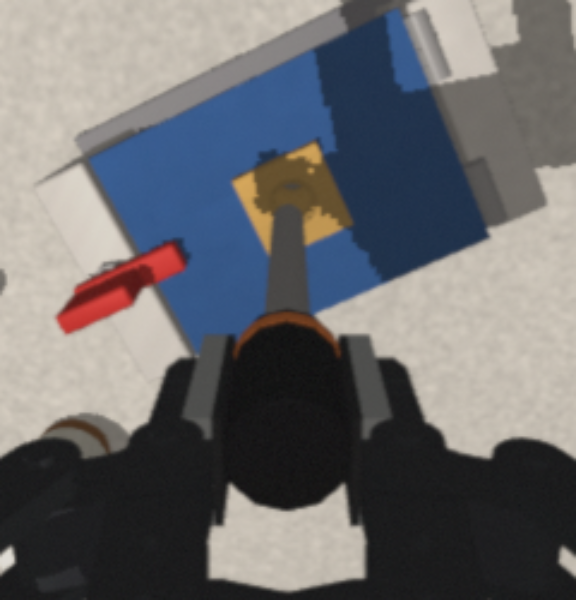

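View pics/p_scene.png

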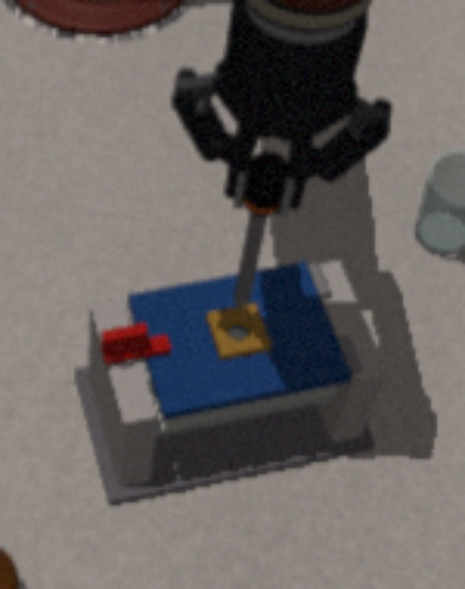

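```bash
python3 -m handwheel '[{"dx":0.0021,"dy":0.0006,"dz":0.01,"ax":0,"ay":0,"az":0},{"dx":0.0021,"dy":0.0006,"dz":0.02,"ax":0,"ay":0,"az":0},{"dx":0.0021,"dy":0.0006,"dz":0.024,"ax":0,"ay":0,"az":0},{"dx":0.0021,"dy":0.0006,"dz":0.024,"ax":0,"ay":0,"az":0}]' 255
cat > rod.py <<'E'
from h import *
plan([.5582,.1124,.25],80)
f=grab('wrist'); cv2.imwrite('pics/q_wrist.png',cv2.resize(f['image'][140:280,250:390],None,fx=4.2,fy=4.2,interpolation=cv2.INTER_CUBIC))
P=cloud(f)
import w; w.run(f)
X=Ro.from_quat(np.roll(manip.state()['tool_rot'],-1)).as_matrix()
A=[]
for v in range(150,260,5):
    us=[u for u in range(290,350) if .140<P[v,u,2]<.24 and f['z_map'][v,u]>0]
    if 5<len(us)<22: A.append(np.median(P[v,us],0)+.006*X[:,1])
A=np.round(np.array(A),4); print('rod axis',A)
E
python3 rod.py
```

```text
time: 13.52
tool_pos: [0.5591, 0.1131, 0.2659]
tool_rot: [0.0, 0.771, 0.637, 0.001]
contact_force: [-0.2, -0.5, -1.4]
gripper_width: 0.266
t13.53 tcp [559.1 113.1 265.9] yaw 79.1 F [-0.2 -0.5 -1.4] w 0.266 j [ 0.07 -0.1   1.7   0.    1.53 -1.31]
goal [558.2 112.4 250. ] d [-0.0009 -0.0007  0.0159] a [ 0.0015 -0.0011 -0.0163]
finTop 394 ctr [579.7  24.8] [ 9.7 33.4] 14.1 z [157.  161.8 163.1]
bar 389 ctr [577.3  35. ] [13.7 50.4] 14.7 z [134.1 135.9 138.2]
red 934 ctr [577.5  34. ] [13.7 52.4] 14.7 z [134.7 148.5 162.7]
brass 1176 ctr [557.8 112.9] [40.2 39.4] 14.4 z [131.3 133.  134.1]
blue 12312 ctr [557.5 112.2] [108.9 147.3] 14.2 z [123.9 125.1 126.2]
w- 1238 ctr [551.1  17. ] [49.7 27.3] 15.0 z [121.5 123.1 124.3]
w+ 2481 ctr [535.1 200.3] [109.8  28.6] 14.1 z [116.5 117.9 119. ]
holder 1882 ctr [ 516.9 -130.1] [56.3 58.5] 9.7 z [38.2 40.3 41.6]
hub 289 ctr [ 597.6 -136.9] [29.3 13.7] 23.9 z [171.3 175.4 179.7]
rod axis [[0.5577 0.1143 0.1629]
 [0.5575 0.1143 0.178 ]
 [0.5577 0.1143 0.1913]
 [0.5578 0.1142 0.2045]
 [0.5577 0.1137 0.2143]
 [0.558  0.1142 0.2254]
 [0.5576 0.1141 0.2341]]
```

View pics/q_wrist.png

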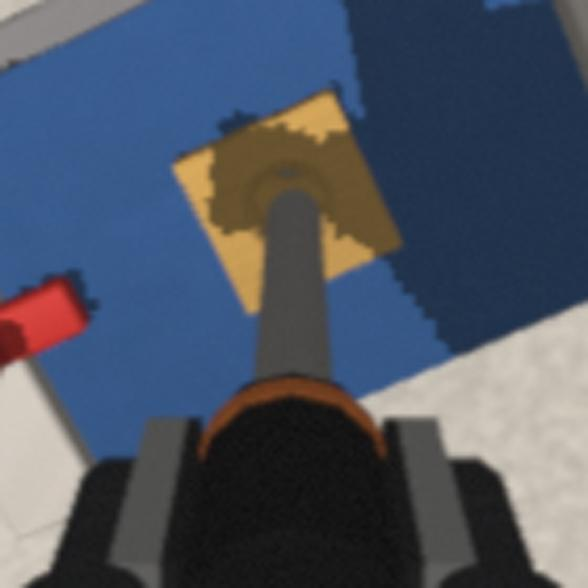

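```bash
python3 -m handwheel '[{"dx":-0.0013,"dy":0,"dz":0.002,"ax":0,"ay":0,"az":0},{"dx":-0.0013,"dy":0,"dz":0.007,"ax":0,"ay":0,"az":0},{"dx":-0.0013,"dy":0,"dz":0.013,"ax":0,"ay":0,"az":0},{"dx":-0.0013,"dy":0,"dz":0.018,"ax":0,"ay":0,"az":0},{"dx":-0.0013,"dy":0,"dz":0.018,"ax":0,"ay":0,"az":0}]' 255
python3 rod.py | egrep 'tcp|brass|blue|axis|\[\['; python3 -c "
from plant import manip; print(manip.state()['ft_torque'])"
```

```text
time: 14.2
tool_pos: [0.5588, 0.1119, 0.2477]
tool_rot: [0.0, 0.771, 0.637, 0.001]
contact_force: [-0.3, -0.6, -1.6]
gripper_width: 0.266
t14.20 tcp [558.8 111.9 247.7] yaw 79.1 F [-0.3 -0.6 -1.6] w 0.266 j [ 0.07 -0.09  1.73  0.    1.5  -1.31]
brass 1312 ctr [557.5 112.8] [39.7 39.3] 13.9 z [131.2 133.  134.2]
blue 13558 ctr [557.6 112.2] [109.  147.5] 14.3 z [123.9 125.  126.2]
rod axis [[0.5568 0.1131 0.1459]
[0.02141578 0.00368791 0.007731  ]
```

View pics/q_wrist.png

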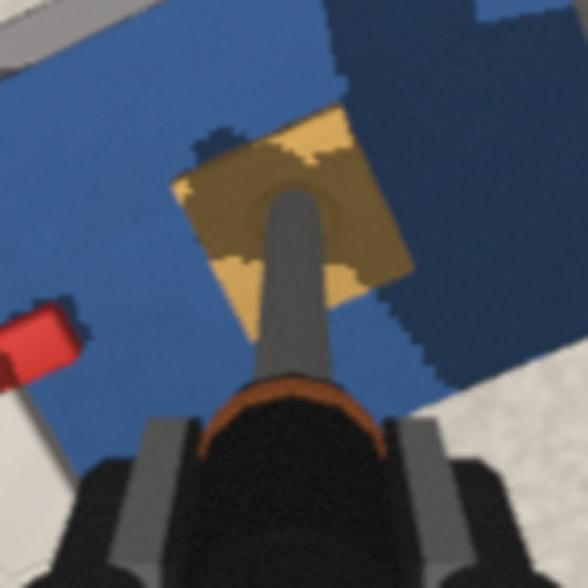

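```bash
python3 -m handwheel '[{"dx":0,"dy":0,"dz":0.008,"ax":0,"ay":0,"az":0},{"dx":0,"dy":0,"dz":0.016,"ax":0,"ay":0,"az":0},{"dx":0,"dy":0,"dz":0.025,"ax":0,"ay":0,"az":0},{"dx":0,"dy":0,"dz":0.034,"ax":0,"ay":0,"az":0},{"dx":0,"dy":0,"dz":0.038,"ax":0,"ay":0,"az":0}]' 255
python3 -m handwheel '[{"dx":0,"dy":0,"dz":0.003,"ax":0,"ay":0,"az":0},{"dx":0,"dy":0,"dz":0.006,"ax":0,"ay":0,"az":0},{"dx":0,"dy":0,"dz":0.009,"ax":0,"ay":0,"az":0},{"dx":0,"dy":0,"dz":0.012,"ax":0,"ay":0,"az":0},{"dx":0,"dy":0,"dz":0.015,"ax":0,"ay":0,"az":0}]' 255
python3 rod.py | egrep 'tcp|brass|blue|axis|\[\['; python3 -c "
from plant import manip; print(manip.state()['ft_torque'])"
```

```text
time: 14.88
tool_pos: [0.5589, 0.112, 0.2094]
tool_rot: [0.0, 0.771, 0.637, 0.001]
contact_force: [-0.4, 0.1, -1.2]
gripper_width: 0.262
time: 15.5
tool_pos: [0.5594, 0.112, 0.1955]
tool_rot: [0.001, 0.771, 0.637, 0.001]
contact_force: [0.2, 0.2, -0.9]
gripper_width: 0.263
t15.50 tcp [559.4 112.  195.5] yaw 79.1 F [ 0.2  0.2 -0.9] w 0.263 j [ 0.07 -0.05  1.78  0.    1.41 -1.31]
brass 1947 ctr [557.7 112.6] [40.1 39.5] 14.3 z [131.  133.  134.1]
blue 18500 ctr [557.8 112.3] [109.7 148. ] 14.3 z [124.  125.1 126.1]
rod axis [[0.5577 0.1127 0.1458]
[-0.02599744 -0.01943346 -0.01959427]
```

```bash
python3 -m handwheel '[{"dx":0,"dy":0,"dz":0.008,"ax":0,"ay":0,"az":0},{"dx":0,"dy":0,"dz":0.016,"ax":0,"ay":0,"az":0},{"dx":0,"dy":0,"dz":0.024,"ax":0,"ay":0,"az":0},{"dx":0,"dy":0,"dz":0.031,"ax":0,"ay":0,"az":0},{"dx":0,"dy":0,"dz":0.036,"ax":0,"ay":0,"az":0}]' 255
python3 -m handwheel '[{"dx":0,"dy":0,"dz":0.003,"ax":0,"ay":0,"az":0},{"dx":0,"dy":0,"dz":0.003,"ax":0,"ay":0,"az":0},{"dx":0,"dy":0,"dz":0.003,"ax":0,"ay":0,"az":0}]' 255
python3 - <<'E'
from h import *
plan([.5582,.1124,.15],79)
f=grab('scene'); cv2.imwrite('pics/r_scene.png',cv2.resize(f['image'][140:300,250:440],None,fx=4,fy=3.7,interpolation=cv2.INTER_CUBIC))
f=grab('wrist'); cv2.imwrite('pics/r_wrist.png',f['image'])
import w; w.run(f)
f=grab('top'); cv2.imwrite('pics/r_top.png',f['image'])
E
```

```text
time: 16.18
tool_pos: [0.5592, 0.112, 0.1589]
tool_rot: [0.0, 0.771, 0.637, 0.001]
contact_force: [-0.2, -0.5, -1.0]
gripper_width: 0.268
time: 16.55
tool_pos: [0.5597, 0.112, 0.1569]
tool_rot: [0.001, 0.771, 0.637, 0.002]
contact_force: [-1.1, -0.5, -1.0]
gripper_width: 0.261
t16.55 tcp [559.7 112.  156.9] yaw 79.1 F [-1.1 -0.5 -1. ] w 0.261 j [ 0.07 -0.02  1.81  0.    1.34 -1.31]
goal [558.2 112.4 150. ] d [ 0.0001 -0.0015  0.0069] a [ 0.0032 -0.0016  0.0012]
finTop 213 ctr [576.4  20.2] [ 2.8 26.2] 20.5 z [155.5 159.5 162.3]
bar 1007 ctr [577.2  34.2] [13.5 52. ] 13.8 z [131.9 135.8 138.3]
red 1694 ctr [577.2  34. ] [13.5 52.3] 13.8 z [132.6 136.7 160.2]
brass 2117 ctr [557.5 112.7] [40.  39.8] 14.0 z [130.6 133.  134. ]
blue 25036 ctr [557.9 112.6] [110.1 147.9] 14.3 z [124.1 125.1 126.1]
w- 2904 ctr [551.8  17.2] [51.2 27.9] 13.9 z [121.3 123.2 124.2]
w+ 5973 ctr [535.1 200.7] [109.8  28.9] 13.6 z [116.7 117.9 119. ]
holder 3616 ctr [ 517.2 -129.5] [56.4 59.8] 9.9 z [37.7 40.4 41.5]
hub 859 ctr [550.4 113.8] [25.6 10.3] 80.6 z [163.5 172.1 179.4]
```

View pics/r_scene.png

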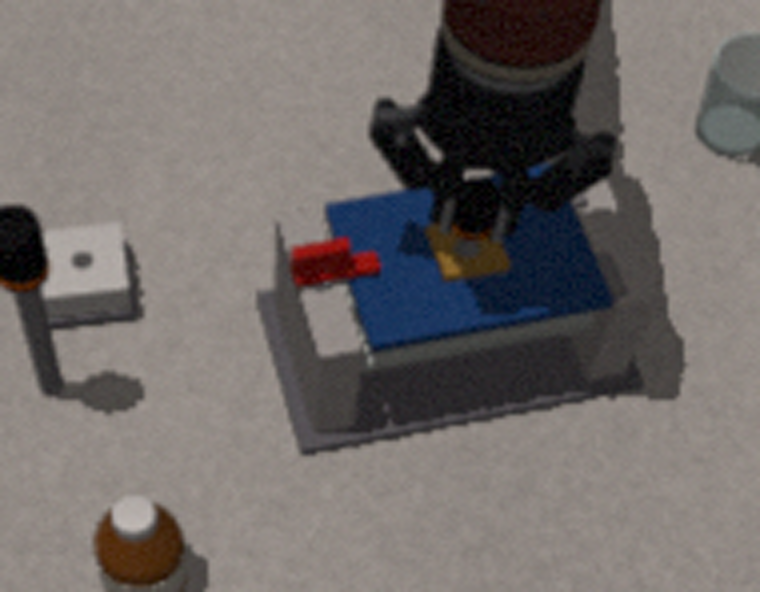

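View pics/r_wrist.png

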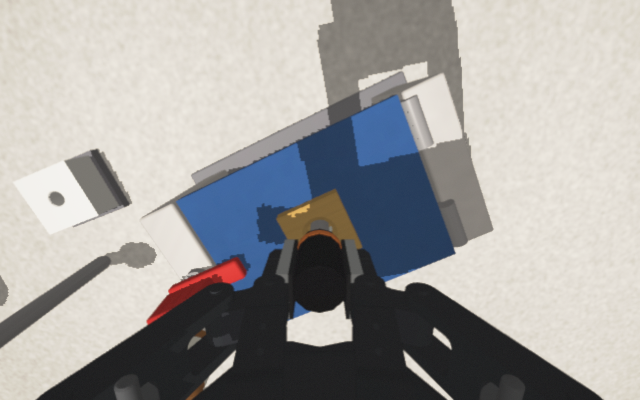

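View pics/r_top.png

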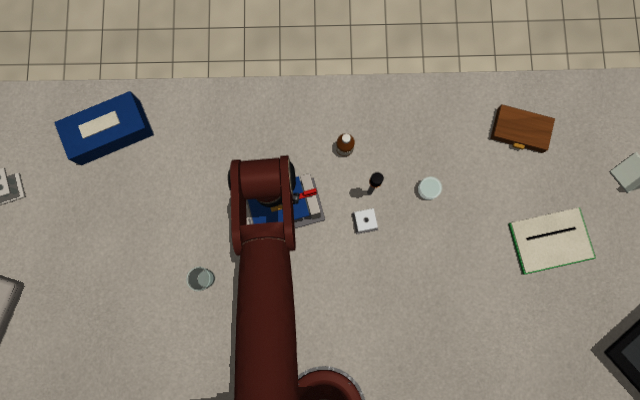

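```bash
python3 - <<'E'
from h import *
f=load('wrist');P=cloud(f);hsv=cv2.cvtColor(f['image'],cv2.COLOR_BGR2HSV);H,S,V=[hsv[...,i] for i in range(3)]
m=np.zeros((400,640),bool); m[215:260,295:345]=1
m&=(H>3)&(H<15)&(S>150)&(P[...,2]>.13)
print(m.sum(),np.round(np.percentile(P[m][:,2],[1,5,50,95,99])*1000,1))
for v in range(218,300,8): print(v,f['image'][v,318],np.round(P[v,318]*1000,1))
s=manip.state(); print(s['time'],s['tool_pos'],s['contact_force'],s['gripper_width'])
E
```

```text
220 [153.6 157.2 160.5 162.2 165. ]
218 [ 51  86 107] [548.7 113.5 131.5]
226 [84 86 90] [552.2 112.8 135.7]
234 [29 44 73] [546.  114.1 161.7]
242 [25 24 23] [545.6 114.2 172. ]
250 [27 26 26] [546.2 114.1 179.1]
258 [23 24 24] [546.4 114.1 186.2]
266 [30 30 30] [546.3 114.2 193.2]
274 [28 29 29] [549.8 113.5 193.3]
282 [28 28 28] [553.2 112.8 193.9]
290 [30 27 28] [557.7 111.9 192.8]
298 [28 28 30] [561.2 111.2 193.3]
16.7 [0.55964484 0.11203197 0.15694771] [ 0.12695411  0.85189776 -1.56913412] 0.26619227216228764
```

The hub top is at z=193.3 mm, so the foot is at about 33 mm, mid-gap, and the hub underside is at about 153 mm, 20 mm above the bushing. The hub face is vertical and there is no contact force. Handing in.

```bash
python3 -c "
from plant import manip; print(manip.job_done())"
```

```text
the job is handed in; nothing more can be done
None
```

I handed the job in at about 16.7 s, with the arm still holding the small stirrer shaft upright through both bushings. The hand-in reports no verdict.

- **Lid:** I pressed it shut with about 7 N at the end. Afterwards its top measured level at z = 125 mm.
- **Turnbutton:** I turned it against its stop. It measured about 90° from the stand's x axis, lying over the lid's edge.
- **Shaft:** I took the smaller shaft from the white holder, not the larger free-standing one. It went through both bushings with no noticeable contact force.
- **Final position:** The hub top measured z ≈ 193 mm, so the foot is at about 33 mm. That is about 27 mm below the shelf underside and 23 mm above the base. The hub's underside is about 20 mm above the upper bushing. The tip itself was not visible in any picture; its height is worked out from the hub.
- **Bystanders:** In the last pictures the dishes, reagent bottle and beaker stand where they started.
- **Disagreements:** The camera and arm positions differed by 1 to 2 mm, within the stated calibration. Holding the turnbutton put up to about 9 N sideways on the gripper, which I partly relieved by shifting the arm about 2 mm.

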